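# Fit a dry cell in the kiln thermometer and switch it on

## Robot

A 6-joint arm with a two-finger parallel gripper is mounted at the origin on a cart in front of the work surface, level with it; the furniture and walls round the work are solid. World frame = base frame: x ahead of the robot, y to its left, z up, the work surface at z = 0. Lengths are in m, angles in rad, forces in N, time in s.
With the tool pointing down it reaches from about 0.375 to 0.975 m from the base axis. Payload 3.8 kg.
Tool frame: the origin (TCP) lies midway between the tips of the shut fingers; the grasp point (between the pads) lies behind it (bot.pinch_z is the x of the grasp point in the tool frame, in m); x points along the fingers, y is the direction in which the jaws open and shut, and the axes are right-handed (so a half turn about x gives the same grasp; the last joint's range is limited). The gripper opens to 85 mm and grips with 20 to 120 N. Pads are 22 mm wide; open, the fingers measure 114 mm over their backs; the gripper's body (76 mm by 85 mm) begins 54 mm behind the grasp point. The pads swing forward as they close: fully open they stand 13 mm farther back than shut.
Start: joints at [-1.234, 0.264, 1.604, -0, 1.274, -0.037], TCP at [0.246, -0.628, 0.207] pointing down, gripper open.
Joint ranges: [-2.63, 2.63], [-0.94, 2.18], [0.31, 2.57], [-1.31, 4.45], [0, 2.66], [-2.55, 2.55]. Speed limits (rad/s): [2.57, 2.57, 3.14, 3.14, 3.14, 3.14].

## Interface

Orientations are given as [roll, pitch, yaw] about the fixed x, y, z axes, in that order (R = Rz(yaw) Ry(pitch) Rx(roll)).
In Python, from rig import bot, eyes, ticket gives the robot as it stands. Calls block until the motion is done:
- bot.move_ptp(position, orientation): joint-space move of the TCP to a pose.
- bot.move_l(position, rotation=None, max_speed=0.15, until_force=None): straight line of the TCP; rotation=None keeps the orientation; max_speed is the mean speed in m/s. With until_force (N) it stops when the force on the tool has changed by that much, and returns True; else False.
- bot.movej(angles): joint-space move.
- bot.open_jaws() and bot.clamp(strength=None): open the fingers fully, or close them until they stop; strength is the grip in N (None keeps the last).
- bot.sleep(seconds).
- bot.solve_ik(position, orientation): joint angles nearest the present ones, or None.
- bot.get_obs(): the state.
- eyes.read_camera(name): name is "scene" or "top" or "wrist"; returns a dict with "pixels" (480x640x3 uint8, red, green, blue), "vfov" (degrees; the focal length in pixels is half the picture's height over the tangent of half this angle, whatever the lens; pixels are square), "cx", "cy" (the principal point, pixels), "extrinsics" (4x4, takes a point from world to camera coordinates). Camera axes: x right, y down, z forward; pixel columns grow to the right and rows downward; lengths in m; the calibration is good to about 2 mm. The wrist camera is an equidistant fisheye: a pixel r from the principal point sees the ray r / f radians off the axis. A picture is of the moment at which its call begins. There is no depth.
A pose or a line that the arm cannot do raises bot.Unreachable and nothing moves.
- ticket.close_job(): hands the job in, once; it reports no verdict.
The state is a dict: "t": time; "joint_positions": joint angles; "joint_velocities": joint speeds; "effort": joint torques, N m; "tool_pos": TCP position; "tcp_rot": TCP orientation; "ft_force": force on the tool from outside, world axes, zero at the start; "torque": the same for the moment, N m; "opening": finger opening in m.
Only numpy, scipy, OpenCV 4.12 (cv2) and the standard library are available. Lean on these libraries where they do the work, as an engineer would, in place of code of your own. Each camera call takes 0.05 s, during which the arm holds its last target.

## Task

Fit the thick dry cell into the open battery bay of the kiln thermometer: flat end against the coil spring, nub end towards the wall with the small retaining lip; push the spring back far enough to let the nub down past the lip, and let go so that the cell lies level, home in its saddle with the nub caught under the lip and against the contact. Then switch the thermometer on by pushing its toggle lever fully over to the other side. Leave everything else on the table where it is.

Things in the scene. Friction and masses are not known exactly. Their poses are not given: they have to be found in the camera images.
- cell: The thick dry cell to fit: grey cylinder with bright steel bands, 32 mm in diameter, 62 mm long overall including a steel nub (10 mm in diameter, 6 mm long) at one end; about 0.13 kg. It starts lying on the table (axis 16 mm up). Origin on its axis, halfway between nub tip and flat end; its x axis runs along the cylinder towards the nub.
- cell_nub (a point): Tip of the thick cell's nub, on the axis, 31 mm from the cell's origin along +x; axes as the cell's.
- cell_flat (a point): Centre of the thick cell's flat end, 31 mm from the cell's origin along -x; axes as the cell's.
- thermometer: Kiln thermometer fixed to the table: grey base plate (x -50 to +140, y -135 to +80, 12 mm thick) and white housing with blank dark display, 57 mm tall, x +65 to +135 mm. An open battery bay lies along y at x = 0. Origin on the table under the bay's middle; x points from bay to housing (away from the robot, give or take the yaw), y along the bay to the spring, z up.
- bay (a point): Where the thick cell's origin lies when seated (nub along -y): 46 mm above the table; axes as the thermometer's. A V saddle (29 mm wide, y -21 to +23 mm from here) centres the cell; the bay is open above and at both sides, base plate 34 mm below this point, so fingers have room. The spring block stands at y +50 to +70 mm, 32 mm wide, top 60 mm above the table.
- lip (a point): Middle of the retaining lip's inner edge, 4.5 mm out from the contact wall over the bay, at y = -26.5 mm from the bay point. The lip is 16 mm wide, 3.5 mm thick, from 52.8 to 56.3 mm above the table: 1.8 mm above the nub of a seated cell. Nothing of the wall is higher. Axes as the thermometer's.
- contact (a point): The contact on the wall that the nub's tip touches when seated: 31 mm from the bay point along -y, 46 mm above the table; axes as the thermometer's. The wall is 30 mm wide, 7 mm thick and 56 mm tall.
- spring (a joint): Travel of the sprung steel contact cap (19 mm in diameter, 5.5 mm long, tapering to a 9 mm face; axis 46 mm above the table) towards +y of the thermometer, in m. 0 = free, its face then 27 mm from the bay point along +y; the end of travel is 0.018. It pushes with 1.6 N at 0 and 0.4 N more per mm. A seated cell holds it at 0.004; with the nub just clear of the lip it is at 0.0085.
- switch (a joint): Toggle lever, in rad: 0 = off, leaning 0.5 rad to the thermometer's -x side (towards the robot); 1.0 = fully on, leaning 0.5 rad to +x. Starts between 0 and 0.2, stays where left; moves with about 2 N at its knob. Its pivot axis runs along the thermometer's y, at x = 0, y = -98 mm, 34 mm above the table, on a grey block 70 x 50 mm with its top 37 mm above the table.
- switch_tip (a point): Centre of the round steel knob (26 mm in diameter) on the toggle lever, 45 mm from its pivot; about 73 mm above the table when off.
- small_cell: Thin dry cell of the same look, 20 mm in diameter and 48 mm long, lying on the table: a bystander. Origin at its middle, on the axis.
- cup_bisque: Unglazed tumbler, 65 mm across and 67 mm tall, standing to the left of the thermometer: a bystander. Origin under its middle.
- sprig_mould: Plaster block with a hollow, 52 x 70 x 31 mm, at the left front: a bystander. Origin under its middle.
Not all that is in view belongs to the job. What is shaped like the cell but orange is not meant.

How it is judged:
By the outcome, as a careful person would: the job done as asked, in the order asked, and still so for the second after the job is handed in, with the robot touching nothing.
It also fails if it takes over 61 s, if anything falls off the work surface, if the arm or the gripper's body presses on something with over 40 N, if the wrist force passes 120 N, or if a joint passes its speed limit or range.

## Working session

There is one attempt and no reset: what is moved stays moved. The work goes in short steps, each a Python script; the robot and the scene stay as the last script left them, time stands still between calls to the robot, and variables do not carry over. Pictures are saved under pics/ and viewed, and the job is handed in when it is done.

```bash
mkdir -p pics; ls; cat > h.py <<'E'
from rig import bot, eyes, ticket
import numpy as np, cv2
def snap(cam,fn):
    d=eyes.read_camera(cam); cv2.imwrite('pics/'+fn,d['pixels'][:,:,::-1]); 
    np.savez('pics/'+fn[:-4]+'.npz',**{k:v for k,v in d.items()})
    return d
def load(fn): return dict(np.load('pics/'+fn+'.npz'))
def foc(d): return 240/np.tan(np.radians(float(d['vfov']))/2)
def ray(d,u,v,fish=False):
    f=foc(d); E=np.array(d['extrinsics']); a=np.array([u-float(d['cx']),v-float(d['cy'])])
    if fish:
        r=np.hypot(*a); th=r/f; c=np.array([*(a/max(r,1e-9)*np.sin(th)),np.cos(th)])
    else: c=np.array([*(a/f),1.])
    R=E[:3,:3]; o=-R.T@E[:3,3]; return o,R.T@c
def atz(d,u,v,z,fish=False):
    o,r=ray(d,u,v,fish); return o+r*(z-o[2])/r[2]
def proj(d,p,fish=False):
    E=np.array(d['extrinsics']); c=E[:3,:3]@np.array(p)+E[:3,3]; f=foc(d)
    if fish:
        th=np.arctan2(np.hypot(c[0],c[1]),c[2]); k=f*th/np.hypot(c[0],c[1])
    else: k=f/c[2]
    return np.array([float(d['cx'])+c[0]*k,float(d['cy'])+c[1]*k])
E
python3 - <<'E'
from h import *
for c in ['scene','top','wrist']:
    d=snap(c,c+'0.png'); print(c,d['vfov'],d['cx'],d['cy'],np.round(d['extrinsics'],3))
o=bot.get_obs(); print(o, bot.pinch_z)
E
```

```text
pics
scene 49.613557831423506 318.09545073811995 239.60703793996515 [[-0.677 -0.736  0.006  0.362]
 [-0.421  0.381 -0.823  0.3  ]
 [ 0.603 -0.56  -0.567  1.034]
 [ 0.     0.     0.     1.   ]]
top 45.6584643223134 314.13696233256144 237.31740497284665 [[-0.005 -1.     0.006  0.014]
 [-0.995  0.005 -0.098  0.562]
 [ 0.098 -0.006 -0.995  1.328]
 [ 0.     0.     0.     1.   ]]
wrist 65.70646984690485 322.61372817495396 224.9078457235736 [[ 0.365 -0.931 -0.002 -0.674]
 [-0.887 -0.349  0.303 -0.039]
 [-0.283 -0.109 -0.953  0.38 ]
 [ 0.     0.     0.     1.   ]]
{'t': 0.15, 'joint_positions': array([-1.23389242e+00,  2.64572970e-01,  1.60505786e+00,  1.65087661e-05,
        1.27370030e+00, -3.68961331e-02]), 'joint_velocities': array([-0.00165617, -0.00405613, -0.00490193, -0.00108189,  0.00042622,
        0.00101459]), 'effort': array([-8.50147080e-05, -5.15906882e+01, -3.67959881e+01, -6.36526011e-06,
        8.04715091e-03, -2.40585194e-06]), 'tool_pos': array([ 0.24628554, -0.62781333,  0.20555419]), 'tcp_rot': array([-1.61676748,  1.56905778,  1.89862037]), 'ft_force': array([-0.80925276,  0.09729541, -0.4504784 ]), 'torque': array([ 0.04478319, -0.00775006, -0.00326983]), 'opening': 0.08546369223409794} -0.0187
```

View pics/scene0.png

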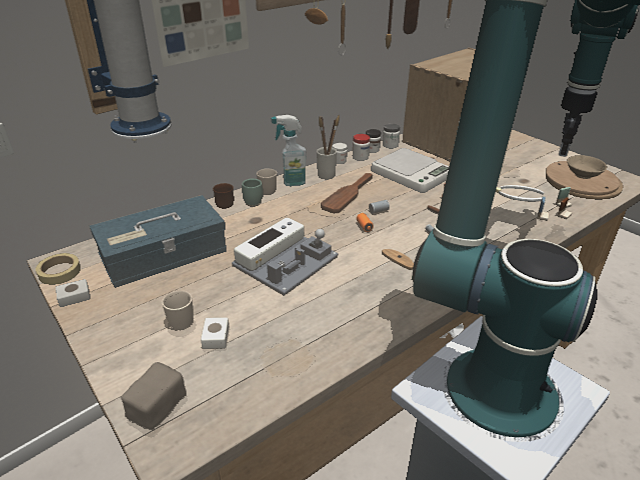

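View pics/top0.png

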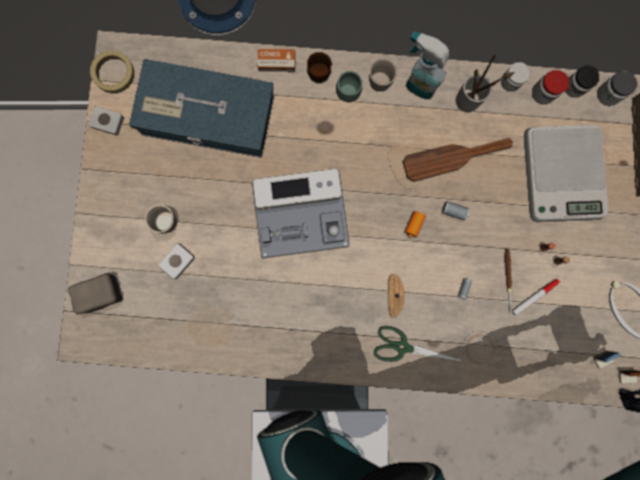

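View pics/wrist0.png

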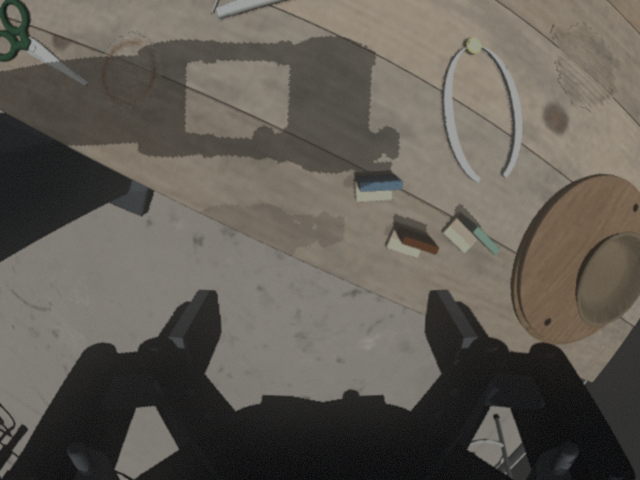

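The top view shows three cylinders: a grey one at (455,210), a smaller grey one at (465,288), and an orange one at (415,224). By the description, the larger grey one at (455,210) should be the cell. The thermometer is at about (300,215). I'll check the choice with a close crop.

```bash
python3 - <<'E'
import cv2,numpy as np
t=cv2.imread('pics/top0.png');s=cv2.imread('pics/scene0.png')
a=cv2.resize(t[190:310,390:490],None,fx=4,fy=4,interpolation=2)
b=cv2.resize(s[190:240,340:400],(400,333),interpolation=2)
o=np.zeros((480,800,3),np.uint8);o[:,:400]=a;o[:333,400:]=b
cv2.imwrite('pics/crop1.png',o)
cv2.imwrite('pics/crop2.png',cv2.resize(t[160:265,240:360],None,fx=5.6,fy=5.6,interpolation=2))
cv2.imwrite('pics/crop3.png',cv2.resize(s[210:295,225:345],None,fx=6,fy=6,interpolation=2))
E
```

```text
(no output)
```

View pics/crop1.png

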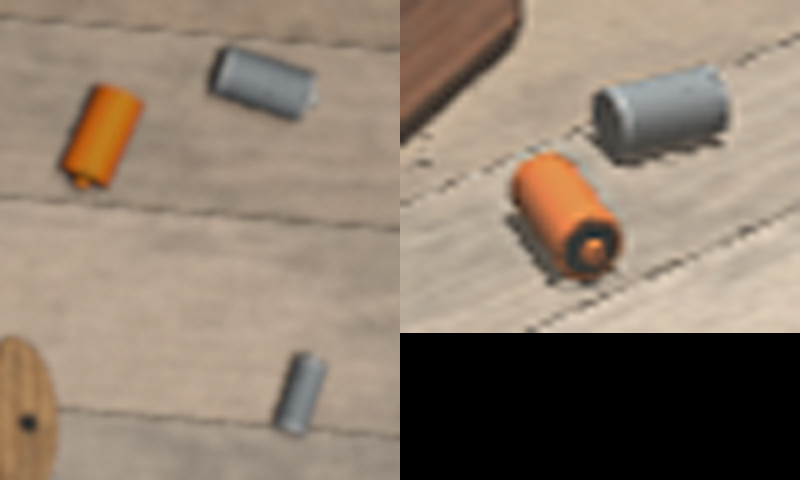

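View pics/crop2.png

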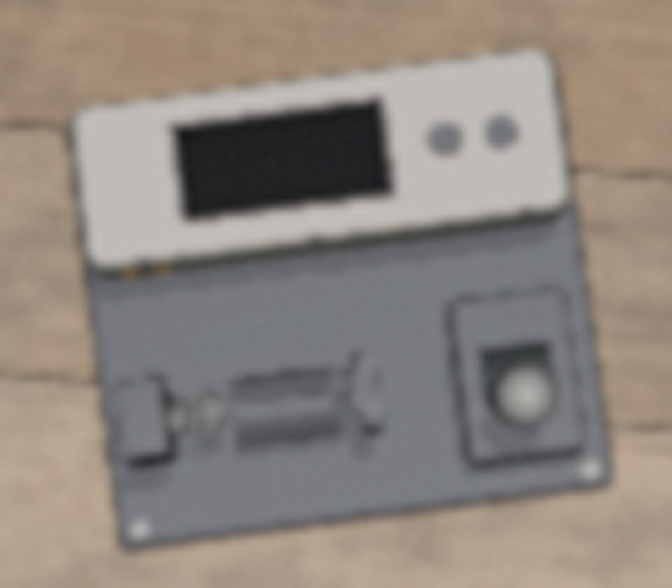

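View pics/crop3.png

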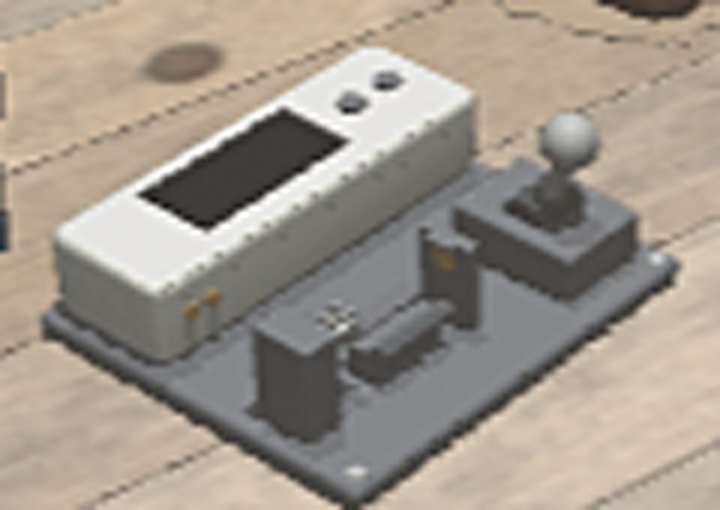

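The crop confirms the thick grey cell at top-view (455,210), with its nub at the lower right, about (468,215). The thin cell at (465,288) and the orange one at (415,224) are not it. I'll get rough poses now, then look close with the wrist camera.

```bash
python3 - <<'E'
from h import *
d=load('top0')
P=lambda x,y,z:atz(d,240+(x+.5)/5.6-.5,160+(y+.5)/5.6-.5,z)
bl=P(122,548,.012);br=P(612,487,.012);print('bl,br',bl,br,np.linalg.norm(bl-br))
v=bl-br; v/=np.linalg.norm(v); yaw=np.arctan2(v[1],v[0])-np.pi/2; print('yaw',yaw)
R=np.array([[np.cos(yaw),-np.sin(yaw)],[np.sin(yaw),np.cos(yaw)]])
for c,l in((bl,(-.05,.08)),(br,(-.05,-.135))): print('org',c[:2]-R@np.array(l))
Q=lambda x,y,z:atz(d,390+(x+.5)/4-.5,190+(y+.5)/4-.5,z)
a=Q(223,70,.016);b=Q(318,100,.016);print('cell flat, nub',a,b,np.linalg.norm(a-b),(a+b)/2,np.arctan2(*(b-a)[1::-1]))
o=Q(104,135,.016);print('orange',o)
# wrist camera in tool frame
w=load('wrist0');E=w['extrinsics'];ob=bot.get_obs()
from scipy.spatial.transform import Rotation as S
Rt=S.from_euler('xyz',ob['tcp_rot']).as_matrix();print(np.round(Rt,3))
cp=-E[:3,:3].T@E[:3,3]; print('cam in tool',Rt.T@(cp-ob['tool_pos'])); print(np.round(Rt.T@E[:3,:3].T,3))
E
```

```text
bl,br [0.5155595  0.13742864 0.012     ] [ 0.54069225 -0.07253362  0.012     ] 0.21146112005770043
yaw 0.11913440083547555
org [0.57471332 0.06393833]
org [0.57429272 0.06745212]
cell flat, nub [ 0.63468697 -0.3063825   0.016     ] [ 0.61615938 -0.36321752  0.016     ] 0.059778682094588635 [ 0.62542317 -0.33480001  0.016     ] -1.8859223731670676
orange [ 0.59551857 -0.23358372  0.016     ]
[[-0.001  0.365 -0.931]
 [ 0.002 -0.931 -0.365]
 [-1.    -0.002 -0.   ]]
cam in tool [-0.16696348 -0.00030983 -0.07799098]
[[ 0.001 -0.303  0.953]
 [ 1.     0.001 -0.   ]
 [-0.     0.953  0.303]]
```

```bash
cat >> h.py <<'E'
from scipy.spatial.transform import Rotation as S
def rot(a,tilt=0.):
    """tool down, jaws along world angle a; tilt = rotation about jaw axis (right-handed, world)"""
    c,s=np.cos(a),np.sin(a)
    R=np.array([[0,c,s],[0,s,-c],[-1,0,0]])
    R=S.from_rotvec(tilt*np.array([c,s,0])).as_matrix()@R
    return S.from_matrix(R).as_euler('xyz')
def st(): 
    o=bot.get_obs(); print('t %.2f'%o['t'],'p',np.round(o['tool_pos'],4),'r',np.round(o['tcp_rot'],3),'F',np.round(o['ft_force'],2),'op %.4f'%o['opening'],'q',np.round(o['joint_positions'],2)); return o
E
python3 - <<'E'
from h import *
for a,p in ((3.26,(.5745,.0657,.2)),(2.826,(.625,-.335,.2)),(.119,(.5745,.0657,.2)),(-.315,(.625,-.335,.2))):
    print(a,bot.solve_ik(p,rot(a)))
bot.move_ptp((.5745,.0657,.2),rot(3.26)); st(); snap('wrist','w1.png'); st()
E
```

```text
3.26 None
2.826 None
0.119 [ 7.07909578e-02  8.63510313e-02  1.82323067e+00 -4.44089210e-16
  1.23201095e+00 -4.82090422e-02]
-0.315 [-0.52715236  0.33144662  1.5298763   0.          1.28026973 -0.21215236]<sys>:0: UserWarning: Gimbal lock detected. Setting third angle to zero since it is not possible to uniquely determine all angles.
Traceback (most recent call last):
rig.Unreachable: the arm cannot take that pose within its joint ranges
```

```bash
python3 - 2>/dev/null <<'E'
from h import *
bot.move_ptp((.5745,.0657,.2),rot(.119)); st(); snap('wrist','w1.png'); 
E
```

```text
t 2.86 p [0.5747 0.0649 0.2   ] r [ 0.045  1.571 -1.408] F [-0.17  0.18  0.1 ] op 0.0853 q [ 0.07  0.09  1.82 -0.    1.23 -0.05]
```

View pics/w1.png

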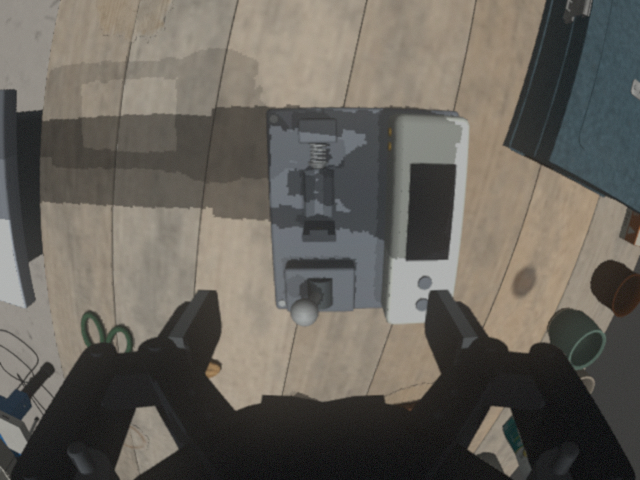

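The wrist view shows the spring block at (319,131), the saddle at (319,190), the lip wall at (319,228), and the knob at (304,312). I'll enlarge it to pick exact points.

```bash
python3 - <<'E'
import cv2
t=cv2.imread('pics/w1.png')
c=cv2.resize(t[100:250,260:410],None,fx=4,fy=4,interpolation=2)
c=cv2.convertScaleAbs(c,alpha=1.6)
for i in range(0,600,100):
    cv2.putText(c,str(260+i//4),(i,10),0,.4,(0,255,255)); cv2.putText(c,str(100+i//4),(0,i+4),0,.4,(0,255,255))
cv2.imwrite('pics/w1c.png',c)
c=cv2.resize(t[230:330,260:400],None,fx=5,fy=5,interpolation=2)
c=cv2.convertScaleAbs(c,alpha=1.6)
for i in range(0,700,100):
    cv2.putText(c,str(260+i//5),(i,10),0,.4,(0,255,255)); cv2.putText(c,str(230+i//5),(0,i+4),0,.4,(0,255,255))
cv2.imwrite('pics/w1d.png',c)
E
```

```text
(no output)
```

View pics/w1c.png

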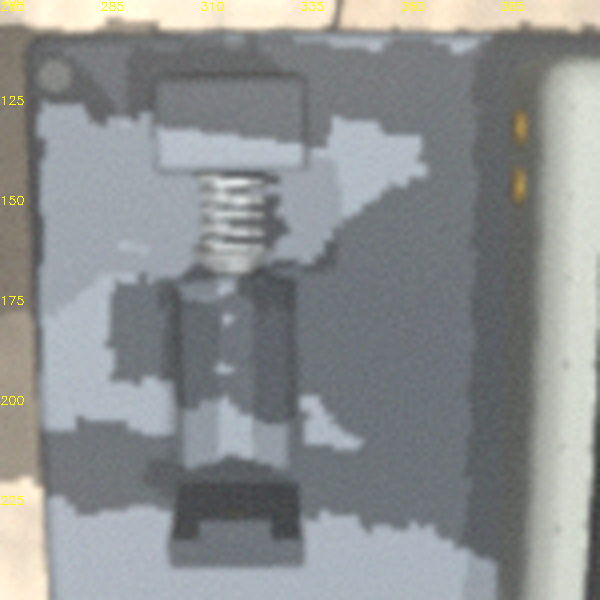

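View pics/w1d.png

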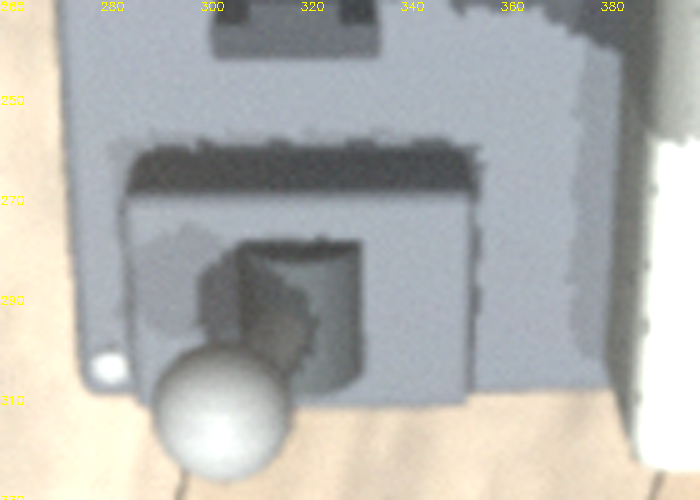

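```bash
cat > fit.py <<'E'
from h import *
from scipy.optimize import least_squares
d=load('w1')
A=lambda u,v:(260+(u+.5)/4-.5,100+(v+.5)/4-.5)
B=lambda u,v:(260+(u+.5)/5-.5,230+(v+.5)/5-.5)
pts=[((-16,70,60),A(155,78)),((16,70,60),A(305,76)),((-16,50,60),A(157,170)),((16,50,60),A(306,168)),
((-15,-38,56),A(170,566)),((15,-38,56),A(303,565)),((-8,-26.5,56.3),A(197,520)),((8,-26.5,56.3),A(272,520)),
((-35,-73,37),B(125,195)),((35,-73,37),B(471,193)),((35,-123,37),B(466,404)),((-15,-31,56),A(173,540))]
def T(p,l):
    c,s=np.cos(p[2]),np.sin(p[2]); x,y,z=np.array(l)/1e3
    return np.array([p[0]+c*x-s*y,p[1]+s*x+c*y,z])
def res(p): return np.concatenate([proj(d,T(p,l),True)-np.array(q) for l,q in pts])
r=least_squares(res,[.5745,.0657,.119],x_scale=[.01,.01,.1],loss='soft_l1')
print(r.x); print(np.round(res(r.x).reshape(-1,2),2))
p=r.x
# knob
o,ry=ray(d,260+222/5,230+412/5,True)
# knob at th: x=45 sin(phi), z=34+45cos(phi), y=-98
def kr(q):
    return proj(d,T(p,(45*np.sin(q[0]),-98,34+45*np.cos(q[0]))),True)-np.array([260+222/5,230+412/5])
k=least_squares(kr,[-.4]);print('switch ang',k.x+.5,k.fun, 'tip',T(p,(45*np.sin(k.x[0]),-98,34+45*np.cos(k.x[0]))))
# compare with top
t=load('top0')
for n,l,c in(('block',(0,60,60),None),('c1',(-50,80,12),(240+122.5/5.6,160+548/5.6)),('c2',(-50,-135,12),(240+612/5.6,160+487/5.6)),('knob',(45*np.sin(k.x[0]),-98,34+45*np.cos(k.x[0])),(240+523/5.6,160+392/5.6))):
    print(n,proj(t,T(p,l)),c)
E
python3 fit.py
```

```text
[0.57105006 0.06602358 0.12524007]
[[-0.69 -0.62]
 [ 1.01 -0.5 ]
 [-0.8   0.47]
 [ 0.81  0.62]
 [-0.34  0.4 ]
 [ 0.03  0.44]
 [ 0.49 -0.27]
 [-0.1  -0.39]
 [-1.24 -0.1 ]
 [ 1.29 -0.11]
 [ 0.89  1.64]
 [-1.29 -0.51]]
switch ang [0.20291586] [ 0.11670319 -0.72832505] tip [ 0.5702217  -0.03285434  0.07702874]
block [264.79020822 235.45203279] None
c1 [260.64891344 259.16447711] (261.875, 257.8571428571429)
c2 [349.56526984 247.54102241] (349.2857142857143, 246.96428571428572)
knob [333.32036098 231.47171848] (333.39285714285717, 230.0)
```

```bash
python3 - 2>/dev/null <<'E'
from h import *
bot.move_ptp((.625,-.335,.16),rot(-.315)); st(); snap('wrist','w2.png'); 
t=cv2.imread('pics/w2.png')
x0,y0=250,120
c=cv2.resize(t[y0:y0+150,x0:x0+150],None,fx=4,fy=4,interpolation=2)
c=cv2.convertScaleAbs(c,alpha=1.4)
for i in range(0,600,100):
    cv2.putText(c,str(x0+i//4),(i,10),0,.4,(0,255,255)); cv2.putText(c,str(y0+i//4),(0,i+4),0,.4,(0,255,255))
cv2.imwrite('pics/w2c.png',c)
E
```

```text
t 4.41 p [ 0.6255 -0.3337  0.1603] r [2.733 1.57  0.848] F [-0.17  0.67  0.2 ] op 0.0851 q [-0.53  0.36  1.57  0.    1.21 -0.21]
```

View pics/w2.png

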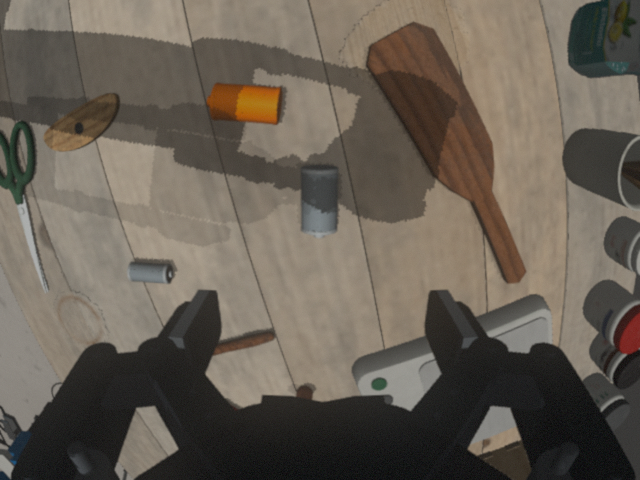

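View pics/w2c.png

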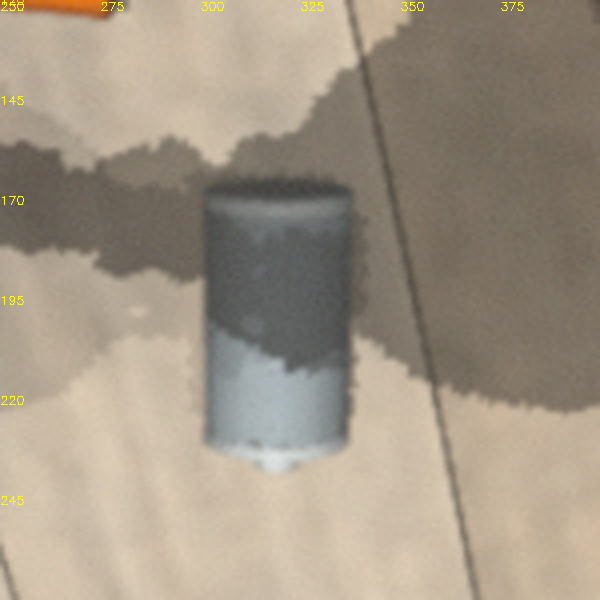

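The cell is at wrist (319,200), with its nub pointing down at (319,237) and its flat end up at about (319,168).

```bash
python3 - 2>/dev/null <<'E'
from h import *
d=load('w2'); A=lambda u,v:(250+(u+.5)/4-.5,120+(v+.5)/4-.5)
n=atz(d,*A(276,472),.021,True); f=atz(d,*A(279,198),.032,True); fb=atz(d,*A(279,179),.003,True)
print(n,f,fb,np.linalg.norm((n-f)[:2]),np.linalg.norm((n-fb)[:2]))
# axis via sides at z=.016 silhouettes (approx)
m1=(np.array(atz(d,*A(204,200),.016,True))+atz(d,*A(353,200),.016,True))/2
m2=(np.array(atz(d,*A(206,435),.016,True))+atz(d,*A(347,435),.016,True))/2
v=(m2-m1)[:2]; print(m1,m2,'ang',np.arctan2(v[1],v[0]))
u=v/np.linalg.norm(v); 
c=m1[:2]+u*((( (n+ (f+fb)/2)/2)[:2]-m1[:2])@u); print('centre',c)
E
```

```text
[ 0.61279795 -0.36206159  0.021     ] [ 0.63278335 -0.30327108  0.032     ] [ 0.63243803 -0.30352055  0.003     ] 0.062094604970064596 0.06174775612049845
[ 0.6316394  -0.30597028  0.016     ] [ 0.61498815 -0.35554131  0.016     ] ang -1.8948613358930304
centre [ 0.62265646 -0.33271262]
```

```bash
python3 - 2>/dev/null <<'E'
from h import *
r=rot(-.324)
bot.move_l((.6227,-.3327,.06),r,max_speed=.12); st()
print(bot.move_l((.6227,-.3327,.004),r,max_speed=.06,until_force=6)); bot.sleep(.2);st()
print(bot.clamp(60)); st()
bot.move_l((.6227,-.3327,.12),r,max_speed=.12); st(); d=snap('wrist','w3.png')
E
```

```text
t 5.44 p [ 0.6235 -0.3331  0.0611] r [ 1.356  1.569 -0.539] F [-0.54 -0.35  0.1 ] op 0.0856 q [-0.53  0.43  1.66 -0.    1.05 -0.2 ]
False
t 6.72 p [ 0.6231 -0.333   0.0047] r [ 1.361  1.57  -0.534] F [-0.61  0.21  0.23] op 0.0854 q [-0.53  0.49  1.69 -0.    0.96 -0.2 ]
False
t 7.49 p [ 0.6253 -0.3341  0.0072] r [ 1.398  1.565 -0.497] F [0.48 0.09 8.13] op -0.0001 q [-0.53  0.49  1.68  0.    0.96 -0.2 ]
t 8.61 p [ 0.6219 -0.3322  0.1186] r [-1.77   1.569  2.618] F [ 0.27 -0.66  0.34] op -0.0002 q [-0.53  0.38  1.62 -0.    1.15 -0.2 ]
```

View pics/w3.png

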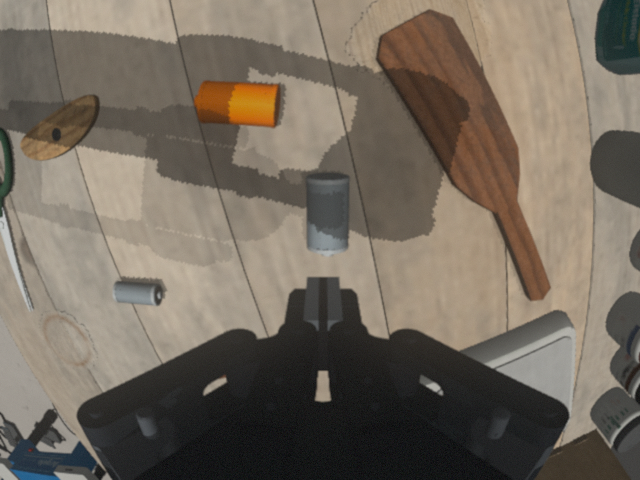

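```bash
python3 - 2>/dev/null <<'E'
from h import *
for n in('w1','w2','w3'):
    d=load(n);E=d['extrinsics'];cp=-E[:3,:3].T@E[:3,3]; print(n,cp,np.round(E[:3,:3],3).tolist())
d=load('w3')
print('cell',atz(d,328,253,.021,True),atz(d,328,177,.032,True))
print('tcp px',proj(d,(.6219,-.3322,.1186),True))
t=cv2.imread('pics/w3.png');cv2.imwrite('pics/w3c.png',cv2.resize(t[160:310,250:400],None,fx=4,fy=4))
snap('top','top3.png');t=cv2.imread('pics/top3.png');cv2.imwrite('pics/top3c.png',cv2.resize(t[180:280,400:500],None,fx=5,fy=5))
E
```

```text
w1 [0.56596998 0.14227106 0.36713172] [[0.993, 0.118, -0.0], [0.112, -0.946, 0.303], [0.035, -0.301, -0.953]]
w2 [ 0.64969655 -0.25962684  0.32748572] [[0.951, -0.308, -0.0], [-0.294, -0.907, 0.302], [-0.093, -0.287, -0.953]]
w3 [ 0.64726719 -0.2585509   0.28581074] [[0.948, -0.318, -0.003], [-0.302, -0.904, 0.302], [-0.098, -0.286, -0.953]]
cell [ 0.61664948 -0.36070764  0.021     ] [ 0.63565297 -0.30286412  0.032     ]
tcp px [322.20342765 272.79496861]
```

View pics/w3c.png

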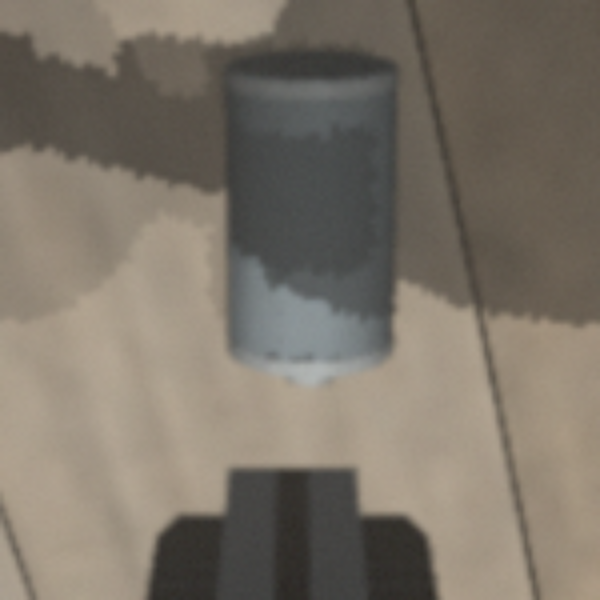

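View pics/top3.png

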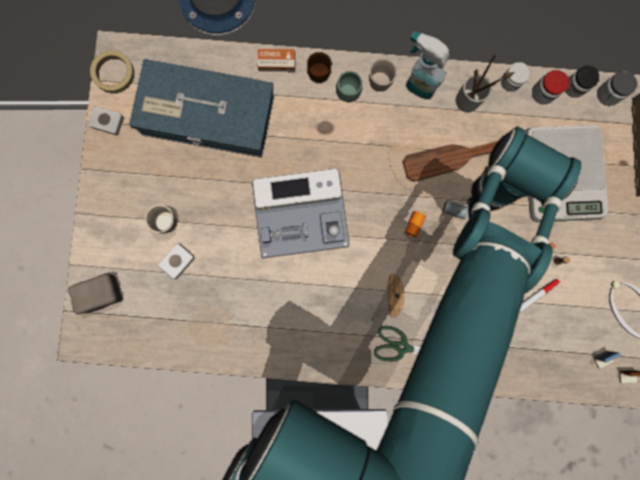

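The jaws shut on nothing, with 8 N at TCP z 7 mm and the cell nudged only about 3 mm. In picture w3 the tips also appear about 25 mm short of the nominal TCP. I'll touch the bare table with shut jaws to measure where the tips really are.

```bash
python3 - 2>/dev/null <<'E'
from h import *
r=rot(-.324)
d=load('w3'); print(proj(d,(.56,-.36,0),True))
bot.move_l((.56,-.36,.04),r,max_speed=.15); st()
print(bot.move_l((.56,-.36,-.03),r,max_speed=.04,until_force=4)); st()
bot.move_l((.56,-.36,.05),r,max_speed=.15); st()
E
```

```text
[263.68343094 262.46080325]
t 9.56 p [ 0.561  -0.3604  0.0409] r [ 1.421  1.569 -0.474] F [-0.5   0.76  0.46] op -0.0001 q [-0.61  0.39  1.77  0.    0.99 -0.28]
True
t 11.01 p [ 0.5598 -0.3599 -0.0246] r [-1.878  1.57   2.51 ] F [-0.07  0.63  4.59] op -0.0002 q [-0.61  0.47  1.8   0.    0.88 -0.28]
t 11.67 p [ 0.5595 -0.3597  0.0495] r [-1.869  1.57   2.519] F [ 0.1   0.96 -0.51] op -0.0001 q [-0.61  0.38  1.76  0.    1.   -0.28]
```

Contact came at reported z = -24.6 mm, so the real tips sit about 24.5 mm short of the reported TCP. I'll correct for that and re-measure the cell.

```bash
cat >> h.py <<'E'
OFF=.0245   # real tips are this far behind reported TCP along tool x
E
python3 - 2>/dev/null <<'E'
from h import *
d=load('w3'); A=lambda u,v:(250+(u+.5)/4-.5,160+(v+.5)/4-.5)
n=atz(d,*A(308,383),.021,True); f=atz(d,*A(312,80),.032,True)
m1=(atz(d,*A(229,110),.016,True)+atz(d,*A(396,110),.016,True))/2
m2=(atz(d,*A(231,345),.016,True)+atz(d,*A(391,345),.016,True))/2
v=(m2-m1)[:2];ang=np.arctan2(v[1],v[0]); u=v/np.linalg.norm(v)
print(n,f,np.linalg.norm((n-f)[:2]),m1,m2,ang)
c=m1[:2]+u*(((n+f)/2)[:2]-m1[:2])@u
c=m1[:2]+u*((((n+f)/2)[:2]-m1[:2])@u); print('c',c)
r=rot(ang+np.pi/2)
bot.open_jaws()
bot.move_l((c[0],c[1],.03),r,max_speed=.15); 
print(bot.move_l((c[0],c[1],-.0205),r,max_speed=.07,until_force=6)); bot.sleep(.15);st()
print(bot.clamp(60)); st()
E
```

```text
[ 0.61502903 -0.362244    0.021     ] [ 0.63482265 -0.30454082  0.032     ] 0.06100363676065751 [ 0.63236169 -0.312814    0.016     ] [ 0.61748304 -0.3568357   0.016     ] -1.8967269694681255
c [ 0.62535723 -0.33353821]
False
t 14.12 p [ 0.626  -0.3339 -0.0197] r [ 1.374  1.569 -0.523] F [-0.2  -0.58  0.2 ] op 0.0858 q [-0.53  0.53  1.69  0.    0.92 -0.2 ]
False
t 14.67 p [ 0.6258 -0.3338 -0.0201] r [ 1.339  1.57  -0.558] F [-0.58 -0.23  1.81] op 0.0303 q [-0.53  0.53  1.69 -0.    0.92 -0.2 ]
```

```bash
python3 - 2>/dev/null <<'E'
from h import *
o=bot.get_obs();p=o['tool_pos']
bot.move_l((.6257,-.3337,.06),None,max_speed=.1); st(); snap('wrist','w4.png')
t=cv2.imread('pics/w4.png');cv2.imwrite('pics/w4c.png',cv2.resize(t[180:330,230:430],None,fx=4,fy=4))
E
```

```text
t 15.62 p [ 0.6251 -0.3333  0.0592] r [-1.76   1.569  2.627] F [-0.65  0.86 -1.24] op 0.0298 q [-0.53  0.44  1.65 -0.    1.05 -0.2 ]
```

View pics/w4.png

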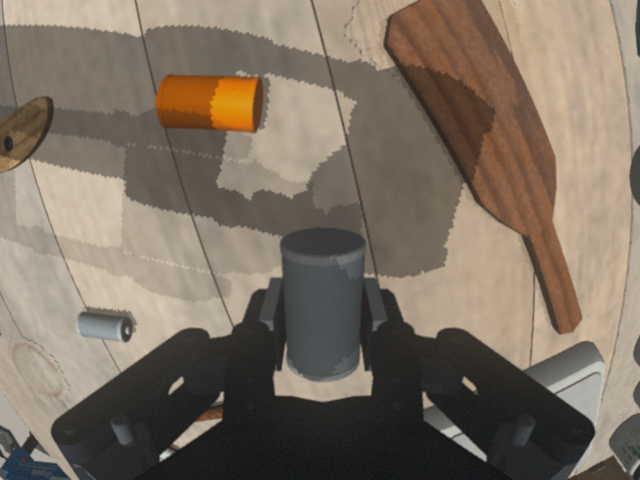

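View pics/w4c.png

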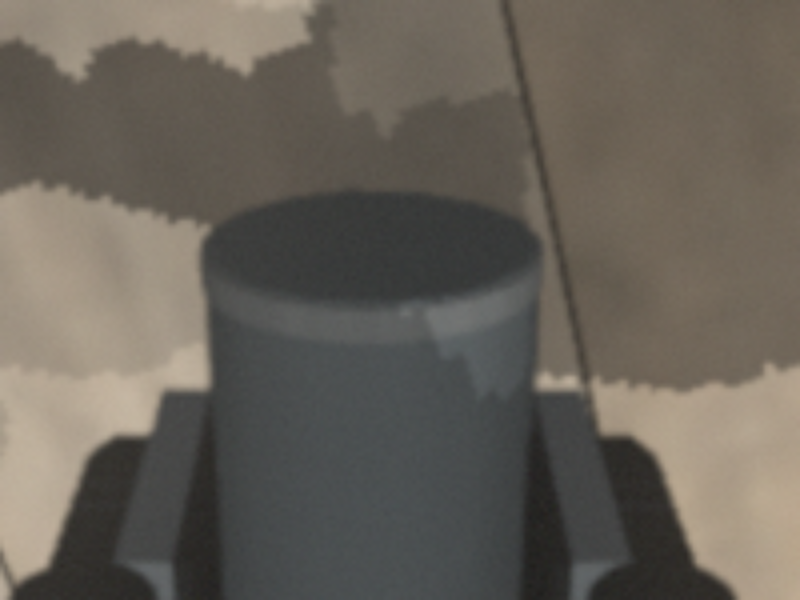

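The cell is held squarely, flat rim centred near wrist (323,242) and shoulder end at row about 380. I'll fit its pose in the tool frame from the rim.

```bash
cat > cellfit.py <<'E'
from h import *
from scipy.optimize import least_squares
def cam_tool():
    d=load('w0' if False else 'wrist0');E=d['extrinsics']
    Rt=S.from_euler('xyz',[-1.61676748,1.56905778,1.89862037]).as_matrix()
    cp=-E[:3,:3].T@E[:3,3]; p=np.array([0.24628554,-0.62781333,0.20555419])
    return Rt.T@(cp-p),Rt.T@E[:3,:3].T
C=np.array([-.167,0,-.078]); RC=np.array([[0,-.303,.953],[1,0,0],[0,.953,.303]])
def pj(d,p):
    c=RC.T@(np.array(p)-C); th=np.arctan2(np.hypot(c[0],c[1]),c[2]); k=foc(d)*th/np.hypot(c[0],c[1])
    return np.array([float(d['cx'])+c[0]*k,float(d['cy'])+c[1]*k])
def fitcell(d,top,bot_,left,right,nubrow):
    def circ(q,x):   # q: tool x of origin, y, z of origin, pitch, yaw ; x = along axis (nub +)
        ax=np.array([-np.sin(q[3]),np.sin(q[4]),np.cos(q[3])])  # nub dir, pitch>0 = nub up
        up=np.array([-np.cos(q[3]),0,-np.sin(q[3])])
        la=np.array([0,1,0]); c=np.array(q[:3])+ax*x
        t=np.linspace(0,2*np.pi,361)[:,None]
        P=c+.016*(np.cos(t)*up+np.sin(t)*la)
        return np.array([pj(d,p) for p in P])
    def res(q):
        a=circ(q,-.031); b=circ(q,.025)
        return [a[:,1].min()-top,a[:,1].max()-bot_,a[:,0].min()-left,a[:,0].max()-right,b[:,1].max()-nubrow,2*q[4]*100]
    r=least_squares(res,[-.045,0,0,0,0],x_scale=[.01,.01,.01,.1,.1]); return r
if __name__=='__main__':
    print(cam_tool())
    d=load('w4'); f=lambda u,v:(230+(u+.5)/4-.5,180+(v+.5)/4-.5)
    r=fitcell(d,f(0,190)[1],f(0,305)[1],f(202,0)[0],f(541,0)[0],381.)
    print(r.x,r.fun)
E
python3 cellfit.py
```

```text
(array([-0.16696348, -0.00030983, -0.07799099]), array([[ 5.93216515e-04, -3.02996506e-01,  9.52991482e-01],
       [ 9.99999754e-01,  5.37539213e-04, -4.51571576e-04],
       [-3.75445681e-04,  9.52991515e-01,  3.02996751e-01]]))
[-3.41045713e-02 -4.33231245e-05  1.23580339e-03  3.86160338e-04
 -3.79267368e-08] [-1.85512817e-01  4.25430657e-02  2.46591915e-01 -2.46568629e-01
  1.43794112e-01 -7.58534735e-06]
```

```bash
cat >> h.py <<'E'
TH=np.array([.57105,.06602,.12524])
CT=np.array([-.0361,0,.0012])  # cell origin in tool frame
def thw(l):  # mm thermometer -> world
    c,s=np.cos(TH[2]),np.sin(TH[2]); x,y,z=np.array(l)/1e3
    return np.array([TH[0]+c*x-s*y,TH[1]+s*x+c*y,z])
def pose(y,z,deg,x=0):   # cell origin at thermometer (x,y,z) mm, nub up by deg
    r=rot(TH[2],-np.radians(deg)); R=S.from_euler('xyz',r).as_matrix()
    return thw((x,y,z))-R@CT, r
E
python3 - 2>/dev/null <<'E'
from h import *
for s in((-2,95,20),(-2,66,20),(5,61,20),(8.5,55,20),(8.5,51,10),(8.5,47,0),(1,46,0)):
    p,r=pose(*s); print(s,p,bot.solve_ik(p,r))
bot.move_l((.6257,-.3337,.1),None,max_speed=.15)
bot.move_ptp(*pose(-2,100,20)); bot.sleep(.1); st(); d=snap('wrist','w5.png')
t=cv2.imread('pics/w5.png')
for l in((-16,70,60),(16,70,60),(-16,50,60),(16,50,60),(-15,-38,56),(15,-38,56),(-35,-73,37),(35,-73,37),(35,-123,37),(-35,-123,37),(-50,80,12),(-50,-135,12),(140,80,12)):
    q=proj(d,thw(l),True); cv2.circle(t,tuple(int(v) for v in q),1,(0,0,255),-1)
cv2.imwrite('pics/w5o.png',t)
E
```

```text
(-2, 95, 20) [0.57270126 0.05290424 0.06066667] [ 0.26891558  0.25500331  1.95002569 -0.40666795  1.02701407  0.37199754]
(-2, 66, 20) [0.57270126 0.05290424 0.03166667] [ 0.26891558  0.29270694  1.96563073 -0.42034668  0.9781954   0.39740902]
(5, 61, 20) [0.57182687 0.05984942 0.02666667] [ 0.28074621  0.30165946  1.96508386 -0.42074484  0.97424192  0.41159198]
(8.5, 55, 20) [0.57138968 0.063322   0.02066667] [ 0.2866431   0.31101177  1.9662851  -0.42271377  0.96645729  0.42181003]
(8.5, 51, 10) [0.57062366 0.06940634 0.01524006] [ 0.19003634  0.28113274  1.980192   -0.22237348  0.90383673  0.20476488]
(8.5, 47, 0) [0.56983835 0.07564403 0.0109    ] [ 8.86446995e-02  2.73832568e-01  1.98681824e+00 -4.44089210e-16
  8.80941850e-01 -3.65953005e-02]
(1, 46, 0) [0.57077519 0.06820277 0.0099    ] [ 0.0755973   0.27519613  1.9873163   0.          0.87908022 -0.0496427 ]
t 17.70 p [0.5733 0.0518 0.0659] r [ 1.000e-03  1.222e+00 -1.446e+00] F [-0.54 -0.51 -1.44] op 0.0300 q [ 0.27  0.25  1.95 -0.4   1.04  0.37]
```

View pics/w5o.png

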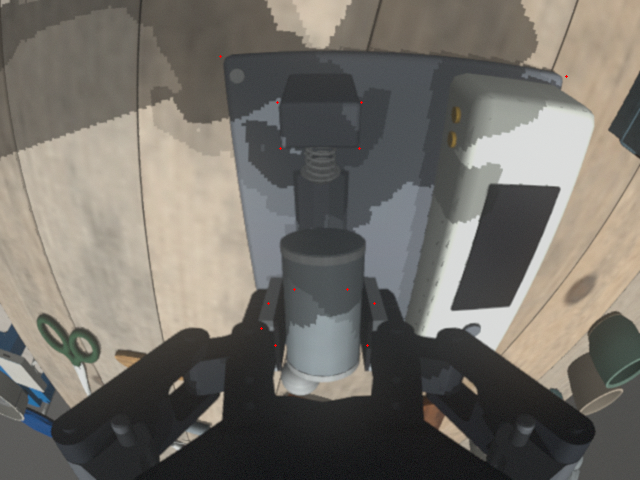

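The overlay matches: the spring block's corners fall within about 1 mm and centred, at (281..360, 100..147). The cell is tilted nub-up and lined up with the bay. Next I'll lower it onto the spring.

```bash
python3 - 2>/dev/null <<'E'
from h import *
for s in((-2,67,20),(5,61.5,20),(8.5,56,20)):
    p,r=pose(*s); print(s,bot.move_l(p,r,max_speed=.06,until_force=14)); 
    o=st(); R=S.from_euler('xyz',o['tcp_rot']).as_matrix(); w=o['tool_pos']+R@CT-thw((0,0,0)); print('cell at', np.round(1e3*np.array([w[0]*np.cos(TH[2])+w[1]*np.sin(TH[2]),-w[0]*np.sin(TH[2])+w[1]*np.cos(TH[2]),w[2]]),1))
snap('wrist','w6.png'); snap('scene','s6.png')
t=cv2.imread('pics/s6.png')
cv2.imwrite('pics/s6c.png',cv2.resize(t[200:300,225:345],None,fx=6,fy=6,interpolation=2))
E
```

```text
(-2, 67, 20) False
t 18.45 p [0.5727 0.0529 0.0324] r [-1.000e-03  1.222e+00 -1.446e+00] F [ 0.31 -0.26 -1.62] op 0.0299 q [ 0.27  0.29  1.97 -0.42  0.98  0.4 ]
cell at [-0.  -2.  66.8]
(5, 61.5, 20) False
t 18.75 p [0.5728 0.0597 0.0278] r [ 0.005  1.221 -1.44 ] F [ 2.98 -4.17 -0.42] op 0.0297 q [ 0.28  0.3   1.96 -0.42  0.97  0.41]
cell at [ 0.9  4.8 62.2]
(8.5, 56, 20) False
t 19.01 p [0.5724 0.0627 0.0224] r [ 0.004  1.22  -1.441] F [ 3.72 -5.25  1.31] op 0.0300 q [ 0.29  0.31  1.96 -0.42  0.97  0.42]
cell at [ 0.8  7.8 56.7]
```

View pics/s6c.png

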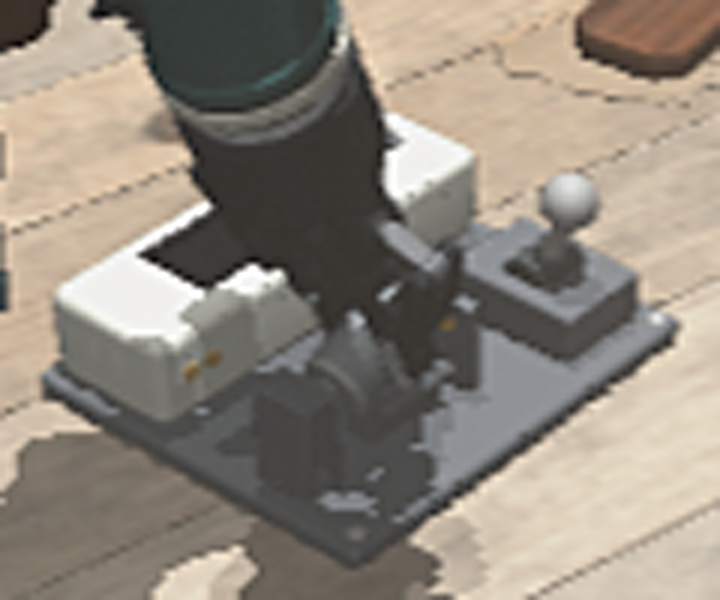

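View pics/w6.png

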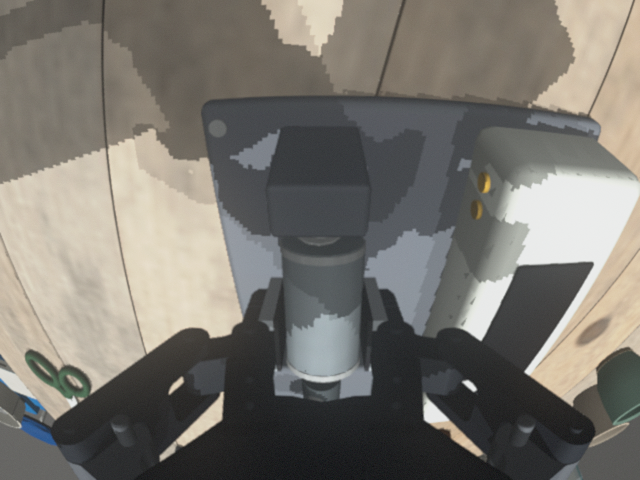

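```bash
python3 - 2>/dev/null <<'E'
from h import *
bot.sleep(.2); o=st(); print(o['torque'])
d=load('w6'); 
for l in((-16,70,60),(16,70,60),(-16,50,60),(16,50,60)): print(l,proj(d,thw(l),True))
t=cv2.imread('pics/w6.png');t=cv2.convertScaleAbs(t[120:420,220:420],alpha=2.2)
cv2.imwrite('pics/w6c.png',cv2.resize(t,None,fx=2,fy=2,interpolation=2))
E
```

```text
t 19.31 p [0.5723 0.0625 0.0224] r [ 0.004  1.22  -1.441] F [ 3.69 -5.59  1.45] op 0.0299 q [ 0.29  0.31  1.97 -0.42  0.97  0.42]
[-0.69383345 -0.53929714  0.07381654]
(-16, 70, 60) [264.21301049 185.86914012]
(16, 70, 60) [372.83571805 185.82900392]
(-16, 50, 60) [269.81777206 238.12615883]
(16, 50, 60) [367.87419611 238.16938895]
```

View pics/w6c.png

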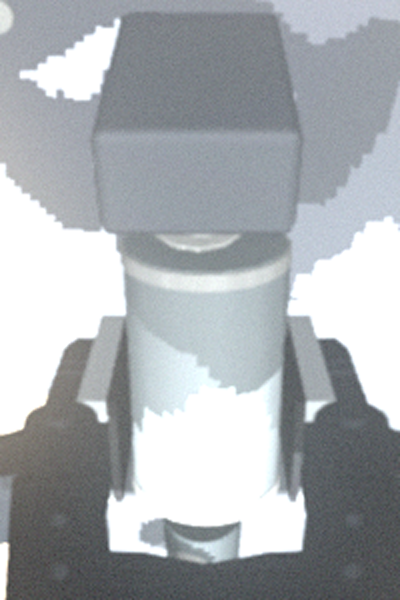

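Contact forces are low, about 5.6 N along the spring plus about 3 N sideways, and the nub is clear above the lip. I'll rotate the cell level while holding the spring back.

```bash
cat >> h.py <<'E'
def cellat():
    o=st(); R=S.from_euler('xyz',o['tcp_rot']).as_matrix(); w=o['tool_pos']+R@CT-thw((0,0,0)); print('  cell th', np.round(1e3*np.array([w[0]*np.cos(TH[2])+w[1]*np.sin(TH[2]),-w[0]*np.sin(TH[2])+w[1]*np.cos(TH[2]),w[2]]),1)); return o
E
python3 - 2>/dev/null <<'E'
from h import *
for s in((9.2,54,15),(9.2,52,10),(9.2,50,5),(9.2,49,0)):
    p,r=pose(*s,x=-.5); print(s,bot.move_l(p,r,max_speed=.04,until_force=14)); cellat()
snap('wrist','w7.png')
t=cv2.imread('pics/w7.png');t=cv2.convertScaleAbs(t[120:420,220:420],alpha=2)
cv2.imwrite('pics/w7c.png',cv2.resize(t,None,fx=2,fy=2,interpolation=2))
E
```

```text
(9.2, 54, 15) False
t 19.57 p [0.5713 0.0654 0.0194] r [ 0.006  1.308 -1.441] F [ 3.65 -6.32 -0.76] op 0.0297 q [ 0.24  0.29  1.97 -0.33  0.93  0.32]
  cell th [ 0.2  7.6 54.6]
(9.2, 52, 10) False
t 19.82 p [0.5709 0.0682 0.0166] r [ 0.008  1.395 -1.439] F [ 3.9  -5.78 -2.43] op 0.0299 q [ 0.19  0.28  1.98 -0.22  0.9   0.21]
  cell th [ 0.   7.4 52.3]
(9.2, 50, 5) False
t 20.07 p [0.5704 0.0713 0.0139] r [ 0.014  1.483 -1.433] F [ 3.44 -6.27 -2.78] op 0.0299 q [ 0.14  0.27  1.98 -0.11  0.89  0.09]
  cell th [-0.1  7.3 50. ]
(9.2, 49, 0) False
t 20.32 p [0.5697 0.0743 0.0126] r [ 0.521  1.57  -0.926] F [ 1.5  -6.59 -3.2 ] op 0.0302 q [ 0.09  0.27  1.99 -0.    0.88 -0.04]
  cell th [-0.3  7.2 48.7]
```

View pics/w7c.png

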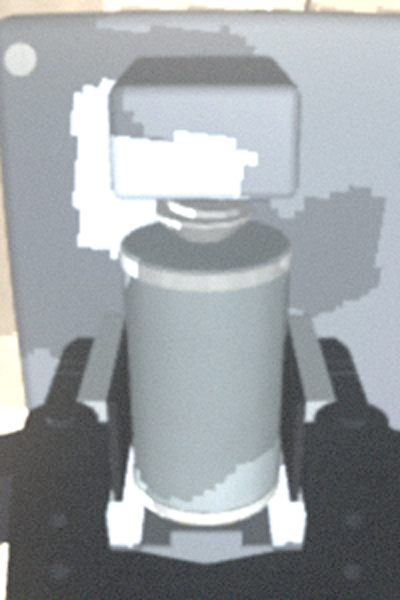

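```bash
python3 - 2>/dev/null <<'E'
from h import *
p,r=pose(9.5,45,0,x=-.3); print(bot.move_l(p,r,max_speed=.03,until_force=5)); o=cellat()
bot.sleep(.1); cellat()
E
```

```text
True
t 20.58 p [0.5701 0.075  0.0101] r [ 0.306  1.569 -1.14 ] F [-1.11 -1.18  5.59] op 0.0303 q [ 0.09  0.27  1.99 -0.    0.88 -0.03]
  cell th [ 0.1  7.9 46.2]
t 20.68 p [0.5701 0.075  0.0102] r [ 0.4    1.569 -1.046] F [-1.24 -1.87  4.45] op 0.0299 q [ 0.09  0.27  1.99 -0.    0.88 -0.03]
  cell th [ 0.2  7.9 46.3]
```

The cell is down in the saddle at 46.2 mm, so the nub is past the lip. I'll slide it towards the contact, then release.

```bash
python3 - 2>/dev/null <<'E'
from h import *
p,r=pose(1.0,46.0,0); print(bot.move_l(p,r,max_speed=.03,until_force=9)); o=cellat()
bot.sleep(.1); cellat()
snap('wrist','w8.png')
t=cv2.imread('pics/w8.png');t=cv2.convertScaleAbs(t[120:420,220:420],alpha=2)
cv2.imwrite('pics/w8c.png',cv2.resize(t,None,fx=2,fy=2,interpolation=2))
E
```

```text
False
t 21.05 p [0.5709 0.0677 0.0102] r [ 0.261  1.57  -1.185] F [-0.56 -2.97  5.34] op 0.0301 q [ 0.07  0.27  1.99 -0.    0.88 -0.05]
  cell th [ 0.   0.5 46.3]
t 21.15 p [0.5709 0.0677 0.0101] r [ 0.049  1.57  -1.397] F [-1.05 -4.15  6.04] op 0.0296 q [ 0.08  0.27  1.99 -0.    0.88 -0.05]
  cell th [ 0.   0.5 46.2]
```

View pics/w8c.png

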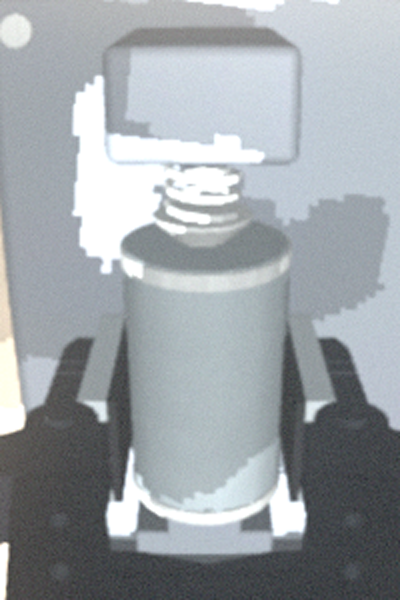

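```bash
python3 - 2>/dev/null <<'E'
from h import *
bot.open_jaws(); st()
p,r=pose(1.0,110,0); bot.move_l(p,r,max_speed=.15); st()
snap('wrist','w9.png'); snap('scene','s9.png')
t=cv2.imread('pics/w9.png');t=cv2.convertScaleAbs(t[60:360,220:420],alpha=1.6)
s=cv2.imread('pics/s9.png');s=cv2.resize(s[205:305,235:335],(600,600)[:2],interpolation=2)[:, :400]
s=cv2.imread('pics/s9.png');s=cv2.resize(s[205:305,255:322],(400,600),interpolation=2)
cv2.imwrite('pics/w9c.png',np.hstack([cv2.resize(t,None,fx=2,fy=2,interpolation=2),s]))
E
```

```text
t 21.78 p [0.5707 0.0683 0.0098] r [-2.295  1.571  2.543] F [ 0.01 -0.64 -0.13] op 0.0852 q [ 0.08  0.28  1.99  0.    0.88 -0.05]
t 22.36 p [0.5706 0.0682 0.0738] r [1.506 1.571 0.061] F [0.05 0.29 0.29] op 0.0854 q [ 0.08  0.19  1.95 -0.    1.   -0.05]
```

View pics/w9c.png

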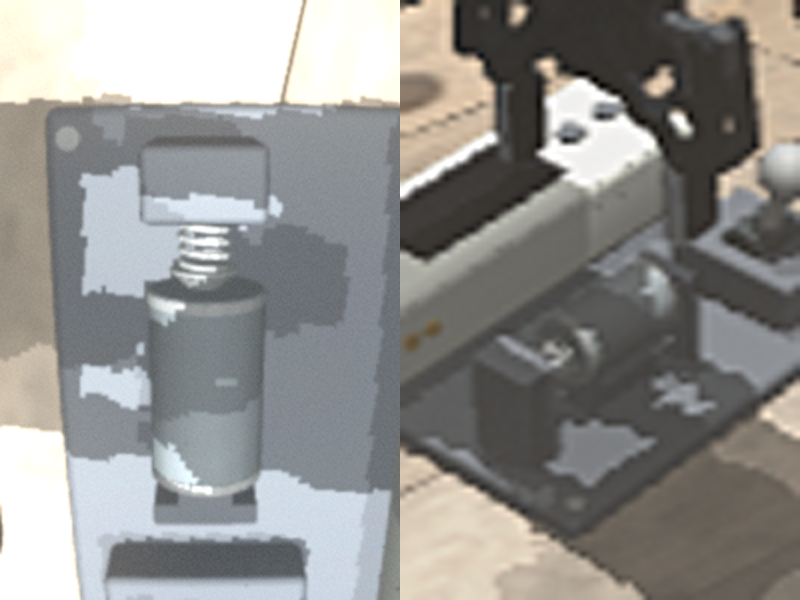

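The cell lies level in the saddle. Its nub is under the lip, with the wall at crop (205,505), and the spring cap is on its flat end. Next, the toggle, pushed with shut fingers from the robot side.

```bash
python3 - 2>/dev/null <<'E'
from h import *
r=rot(TH[2])
w=lambda x,y,z: thw((x,y,z-24.5))   # real tip position
print(bot.solve_ik(w(-50,-98,60),r) is not None, bot.solve_ik(w(5,-98,60),r) is not None)
bot.move_l(w(-15,-40,150),r,max_speed=.2)
bot.move_l(w(-55,-98,150),r,max_speed=.2); bot.clamp(60)
bot.move_l(w(-55,-98,60),r,max_speed=.12); bot.sleep(.1); st()
print(bot.move_l(w(-25,-98,60),r,max_speed=.06,until_force=12)); st()
print(bot.move_l(w(8,-98,60),r,max_speed=.04,until_force=12)); o=st()
v=o['tool_pos']-thw((0,0,0)); print('x th',v[0]*np.cos(TH[2])+v[1]*np.sin(TH[2]))
snap('wrist','w10.png')
E
```

```text
True True
t 25.22 p [ 0.5299 -0.0382  0.0367] r [ 1.329  1.569 -0.116] F [-0.07 -0.64 -1.01] op 0.0000 q [-0.12  0.16  2.07  0.    0.91 -0.24]
False
t 25.87 p [ 0.5589 -0.0342  0.0353] r [1.631 1.571 0.186] F [ 0.43  0.04 -0.61] op 0.0002 q [-0.11  0.22  2.01  0.    0.92 -0.23]
True
t 26.46 p [ 0.5779 -0.0316  0.0342] r [-1.675  1.563 -3.12 ] F [-1.58 -0.36  0.2 ] op -0.0001 q [-0.1   0.25  1.96 -0.    0.94 -0.22]
x th -0.005394529647526896
```

View pics/w10.png

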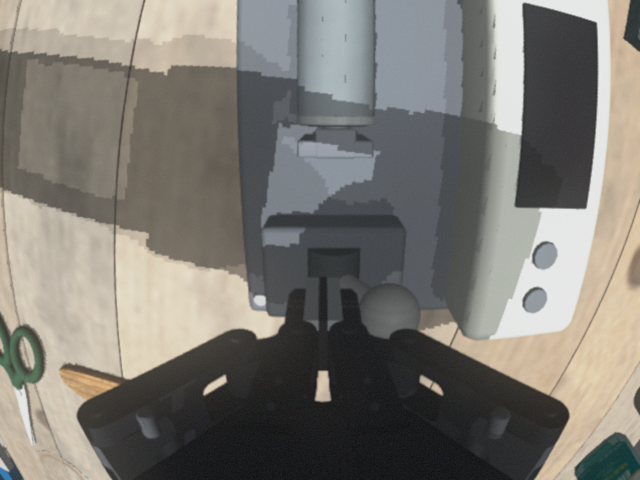

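```bash
python3 - 2>/dev/null <<'E'
from h import *
d=load('w10')
for a in(.6,.7,.8,.9,1.):
    f=a-.5; print(a,proj(d,thw((45*np.sin(f),-98,34+45*np.cos(f))),True))
t=cv2.imread('pics/w10.png');t=cv2.convertScaleAbs(t[100:350,230:450],alpha=2);cv2.imwrite('pics/w10c.png',cv2.resize(t,None,fx=2.4,fy=2.4,interpolation=2))
E
```

```text
0.6 [346.20238658 321.53746346]
0.7 [357.51411965 320.52353926]
0.8 [368.3361643  318.87751024]
0.9 [378.47636231 316.65266972]
1.0 [387.77440363 313.9165976 ]
```

View pics/w10c.png

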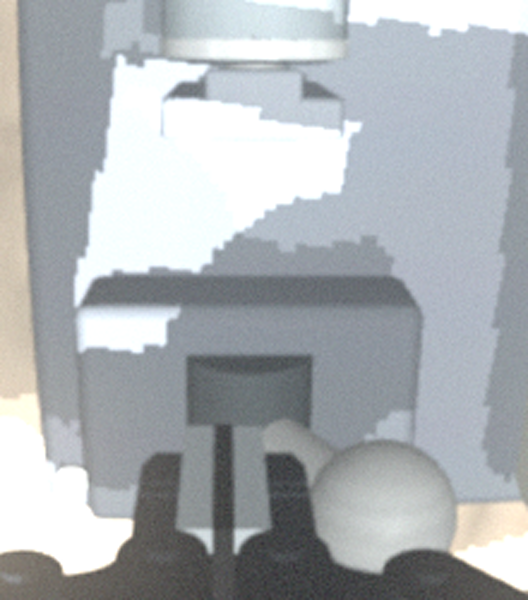

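The knob is at (390,311), where the model puts the lever at 1.0 (388,314), and the push ended on the stop. I'll back off and check.

```bash
python3 - 2>/dev/null <<'E'
from h import *
r=rot(TH[2]); w=lambda x,y,z: thw((x,y,z-24.5))
bot.move_l(w(-50,-98,60),r,max_speed=.12); bot.move_l(w(-50,-98,140),r,max_speed=.15)
bot.move_l(w(-10,0,200),r,max_speed=.2); bot.sleep(.3); st()
d=snap('wrist','w11.png'); snap('scene','s11.png'); snap('top','top11.png')
for a in(.9,1.):
    f=a-.5; print(a,proj(d,thw((45*np.sin(f),-98,34+45*np.cos(f))),True))
print('nubshoulder,flat top',proj(d,thw((0,-25,62)),True),proj(d,thw((0,31,62)),True))
t=cv2.imread('pics/w11.png');t=cv2.convertScaleAbs(t[90:340,240:400],alpha=1.5);t=cv2.resize(t,(384,600),interpolation=2)
s=cv2.imread('pics/s11.png');s=cv2.resize(s[205:300,255:320],(400,600),interpolation=2)
cv2.imwrite('pics/w11c.png',np.hstack([t,s]))
E
```

```text
t 28.76 p [0.5606 0.0639 0.1748] r [-1.543  1.57  -2.99 ] F [ 0.84  0.67 -0.02] op 0.0002 q [ 0.07  0.08  1.88 -0.    1.18 -0.05]
0.9 [355.51255789 326.39578914]
1.0 [360.05220348 325.0774356 ]
nubshoulder,flat top [335.56264257 240.58485624] [336.19702048 171.30413273]
```

View pics/w11c.png

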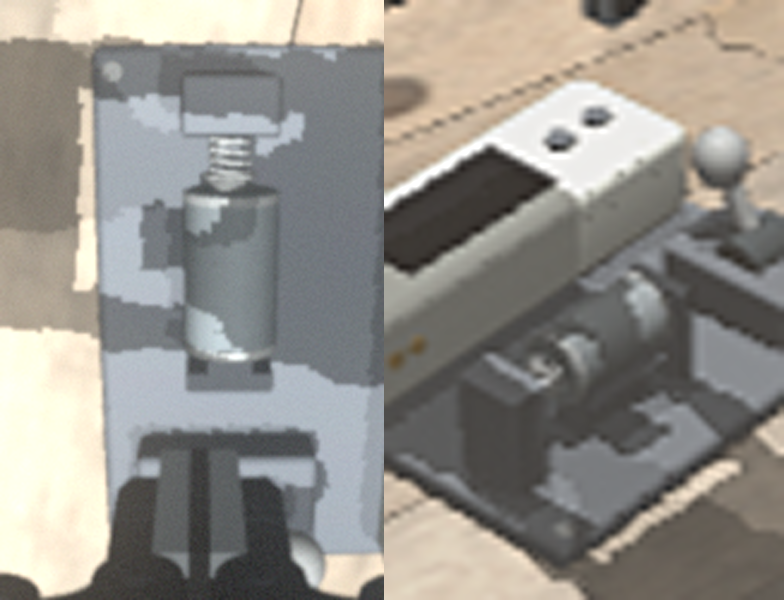

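View pics/s11.png

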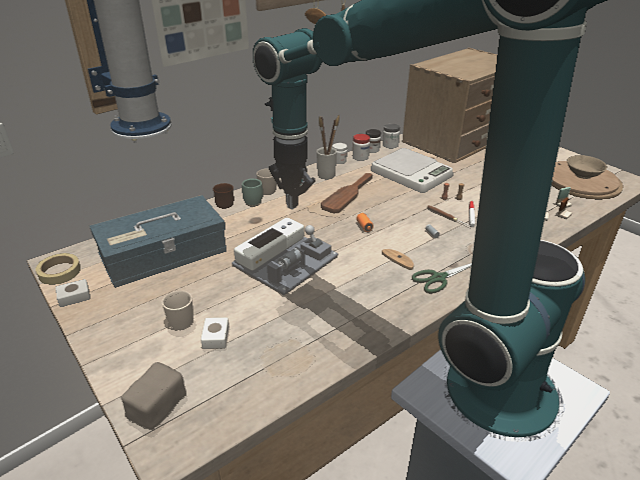

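```bash
python3 - 2>/dev/null <<'E'
from h import *
for n in('s11','top11'):
    d=load(n)
    for a in(.2,.8,.9,1.):
        f=a-.5; print(n,a,proj(d,thw((45*np.sin(f),-98,34+45*np.cos(f)))))
d0=load('scene0');print('start obs expected .2:',proj(d0,thw((45*np.sin(-.3),-98,34+45*np.cos(-.3)))),'seen',(225+570/6,210+141/6))
s=cv2.imread('pics/s11.png');cv2.imwrite('pics/s11k.png',cv2.resize(s[215:265,290:340],(500,500),interpolation=2))
t=cv2.imread('pics/top11.png');cv2.imwrite('pics/t11.png',t)
E
```

```text
s11 0.2 [318.3225972  233.55756231]
s11 0.8 [310.60131714 229.88292466]
s11 0.9 [309.39125814 229.79405897]
s11 1.0 [308.23733625 229.86005655]
top11 0.2 [333.32856264 231.52747514]
top11 0.8 [331.78220388 220.1167981 ]
top11 0.9 [331.51272546 218.39629045]
top11 1.0 [331.2477249  216.77969842]
start obs expected .2: [318.3225972  233.55756231] seen (320.0, 233.5)
```

View pics/s11k.png

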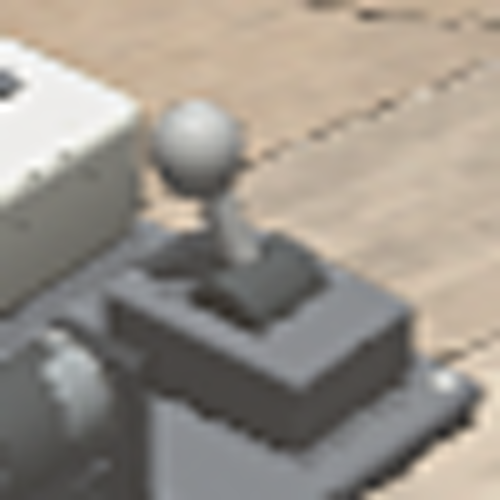

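View pics/t11.png

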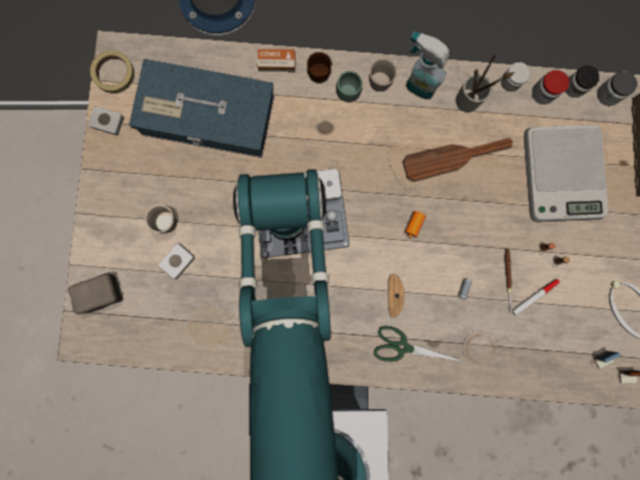

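The scene view shows the knob at (309.8,229.8). Corrected for the 1.7 px offset seen at the start, that fits the lever fully on. The bystanders are where they started, so I'm handing in.

```bash
python3 - 2>/dev/null <<'E'
from h import *
print(ticket.close_job()); st()
E
```

```text
the job is handed in; nothing more can be done
None
the job is handed in; nothing more can be done
```

The thick cell is in the battery bay and the thermometer is switched on. I handed the job in at about 29 s on the robot's clock, inside the 61 s limit.

**What I did:** I lowered the cell nub-up onto the spring and pushed the spring back about 12 mm. I then turned the cell level into the saddle, slid the nub under the lip and let go. Last, I pushed the toggle over with shut fingers until it hit its stop.

**Last checks:**
- **Cell:** it lies level, with its ends within about 2 px of where a seated cell should appear. The nub is under the lip and the spring cap bears on the flat end.
- **Toggle:** two cameras agree it is fully on, at about 1.0 rad.
- **Table:** the other things look unmoved, and the robot was clear of everything when I handed in.

**What failed or disagreed:**
- **First grasp missed:** the real fingertips are about 24.5 mm short of the reported tool point. The fingers pressed on top of the cell with about 8 N and nudged it about 3 mm. I measured the offset by touching the bare table, corrected for it, and the second grasp held.
- **Side force:** there was an unexplained push of about 3–4 N sideways during insertion. It disappeared once the cell was in the saddle.
- **Camera mismatch:** the top and wrist cameras disagreed by about 2–3 mm on the thermometer's position. I used the wrist camera's value.

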